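# Push the broken bearing cap through the reject box's sprung drop flap

### The arm

A 6-joint arm with a two-finger parallel gripper is mounted at the origin on the work surface. World frame = base frame: x ahead of the robot, y to its left, z up, the work surface at z = 0. Lengths are in m, angles in rad, forces in N, time in s.
With the tool pointing down it reaches from about 0.3 to 0.775 m from the base axis. Payload 14.6 kg.
Tool frame: the origin (TCP) lies midway between the tips of the shut fingers; the grasp point (between the pads) lies 19 mm behind it (ctrl.tcp_to_grasp is the z of the grasp point in the tool frame, in m); z points along the fingers, y is the line along which they close (so a half turn about z gives the same grasp; the last joint's range is limited). The gripper opens to 94 mm and grips with 3 to 60 N. Pads are 16 mm wide; open, the fingers measure 119 mm over their backs; the gripper's body (75 mm by 177 mm) begins 78 mm behind the grasp point.
Start: joints at [-1.314, 0.3, 1.521, -0, 1.321, -0.067], TCP at [0.175, -0.521, 0.205] pointing down, gripper open.
Joint ranges: [-3.03, 3.03], [-0.79, 2.21], [0.23, 2.52], [-1.04, 4.18], [0, 3.07], [-2.55, 2.55]. Speed limits (rad/s): [2.22, 2.22, 2.57, 3.14, 3.14, 3.14].

### API

Orientations are given as [roll, pitch, yaw] about the fixed x, y, z axes, in that order (R = Rz(yaw) Ry(pitch) Rx(roll)).
In Python, from station import monitor, camera, ctrl gives the robot as it stands.
- The arm moves only by the tool apply_moves, never from a script. Its argument "plan" is one flat list of numbers, 4 for each row, row after row: the shift along the tool's x, y, z in mm, then the turn about the tool's z in rad. In form: [dx, dy, dz, spin, dx, dy, dz, spin, ...]. A call has 1 to 20 rows; each row shifts and turns the commanded pose from where the row before left it, along the tool's axes as they then stand; what a row does not reach is not made up. A row lasts 1/10 s, in which the tool goes at most 50 mm and 8.59 degrees, less where a joint would pass 70% of its speed; a pose out of reach is approached as far as the arm can. A call is refused whole if a number of a shift passes 50 or a number of a turn 0.15, either way. A call with a gripper value outside its range is refused whole. "hand" is the gripper command: -1 is shut, 1 is fully open, values between are in proportion, set as the call begins (left out, the last holds). The fingers move at their own pace and stop on an object; "squeeze" is the grip in N (left out, the last holds). Time passes only in rows, so rows that do not move let the fingers close. It gives the time, the measured TCP pose, the force, the opening and the grip force at its end, in the units of the state.
- monitor.get_obs(): the state, without advancing time (a new reading comes with each control period).
- camera(name): name is "side" or "top"; returns a dict with "image" (384x512x3 uint8, red, green, blue), "range_z" (384x512 float32, m along the optical axis (not along the pixel's ray), 0 where there is no reading), "mtx" (3x3 intrinsics, pixels), "rvec" (rotation vector, rad) and "tvec" (3), from world to camera coordinates, as OpenCV has them. Camera axes: x right, y down, z forward; pixel columns grow to the right and rows downward; lengths in m; the calibration is good to about 2 mm. A picture is of the moment at which its call begins.
- ctrl.hand_in(): hands the job in; it is judged then, once.
The state is a dict: "time_s": time; "qpos": joint angles; "joint_vel": joint speeds; "tau": joint torques, N m; "ee_pos": TCP position; "eef_rot": TCP orientation; "force": force on the tool from outside, world axes, zero at the start; "moment": the same for the moment, N m; "grip_width": finger opening in m; "grip_force": force on a finger pad.
Only numpy, scipy, OpenCV 4.12 (cv2) and the standard library are available. Lean on these libraries where they do the work, as an engineer would, in place of code of your own. Each camera call takes 0.05 s, during which the arm holds its last target. There are 200 camera calls.

### The job

The bearing cap with the broken-off ear lies on the loading shelf of the steel reject box. Press the box's self-closing drop flap down with one finger and, while that finger holds it open, push the cap off the shelf through the opening with the other finger, then draw back so that the flap closes by itself with the cap inside. Do not pick the cap up, and leave everything else, the gauge on the shelf included, where it is.

Things in the scene. Friction and masses are not known exactly. Their poses are not given: they have to be found in the camera images.
- reject_box: Fixed lockable reject box of grey sheet steel, 290 (its x) by 210 (y) by 170 mm high, origin at the centre of its underside on the bench. Flat top: loading shelf x -145 to -15 mm, opening with drop flap x -15 to +115 mm (y -80 to +80), then a hinge strip. Inside: one empty room, 158 mm deep, also under the shelf. Its x, the way to push, points to the robot's left (world y) within 0.45 rad
- slot_edge (a point): Middle of the shelf's edge, where the opening begins: box x = -15 mm, y = 0, on the top surface (170 mm up). Axes as the box. The shelf is level with the shut flap; two lips 9 mm high run along the shelf's outer sides (box y +-105 mm), nothing else stands up from the top
- hinge_line (a point): Middle of the flap's hinge line, at the far end of the opening: box x = +115 mm, y = 0, on the top surface (170 mm up). Axes as the box
- drop_flap (a joint): Angle of the drop flap, rad: 0 shut, flush with the shelf; 1.15 at most. Steel plate 126 mm long, 156 wide, 4 thick, hinged at hinge_line; its free end, at the shelf's edge, swings down into the box. A spring shuts it: 2 to 3 N at the free end, 5 to 6 N half-way; the cap's weight alone does not open it. Pressed 40 mm down it stands at 0.4 rad if 100 mm from the hinge, wider if nearer
- cap_center (a point): Centre of the broken bearing cap (aluminium, 0.1 kg, loose, flat on the shelf), 11 mm above its underside. Hump 34 mm long (x) by 36 wide (y) by 22 high, over a half-round seat; bolt ear on -y 12 mm wide, 11 high; ear on +y broken to a 5 mm stub. Its front face is 5 to 15 mm short of the shelf's edge, its x within 0.25 rad of the box's; up to 40 mm aside of the box's middle
- plug_gauge: Plug gauge, a steel rod 15 mm thick and 88 mm long that lies across the shelf (along box y) near the box's -x end, 24 to 30 mm in from that end. Origin: under its middle. To be left alone
- parts_tray: Loose open tray of grey plastic, 130 by 190 by 35 mm, on the bench off the box's -x end, with two good caps in it. Origin: centre of its underside. To be left alone
- good_cap_a: Good bearing cap with both ears, 34 by 60 by 22 mm, in the tray. Origin: centre of its underside. To be left alone
- good_cap_b: The other good bearing cap in the tray, alike. To be left alone
- spray_can: Upright spray can, 52 mm in diameter and 150 mm high, on the bench by the box's side away from the robot. Origin: centre of its underside. To be left alone
- flap_discs: Stack of abrasive discs, 62 mm in diameter and 34 mm high, on the bench by the box's side towards the robot. Origin: centre of its underside. To be left alone
- pencil_grinder: Slim air grinder, about 190 mm long and 29 mm thick, lying on the bench to the robot's left. Origin: under its middle. To be left alone
- flat_file: Flat file with a wooden handle, about 270 mm long, lying on the bench to the robot's left. Origin: under the middle, near its tang. To be left alone
Mind the look-alikes: they are no part of the job. What is shaped like the part that bears cap_center but blue or green is not meant.

How it is judged:
On the way, in this order (a step that is already met when the one before it is completed fails the run):
1. a finger holds the flap open (over 0.2 rad) while the cap still lies on the shelf (value of joint drop_flap above 0.2 rad and contact force between the fingers and reject_box above 0.5 N and x of cap_center in the frame of reject_box below -0.015 m and z of cap_center in the frame of reject_box above 0.17 m), for 0.1 s.
2. the cap is through (centre 40 mm below the shelf) while a finger still holds the flap open (value of joint drop_flap above 0.2 rad and contact force between the fingers and reject_box above 0.5 N and z of cap_center in the frame of reject_box below 0.13 m), for 0.05 s.
At the end, for the whole second after the job is handed in: The broken cap lies inside the reject box (its centre within the box's walls and less than 70 mm above the bench) and the drop flap is shut (less than 0.06 rad) and still (z of cap_center in the frame of reject_box below 0.07 m and x of cap_center in the frame of reject_box between -0.145 and 0.145 m and y of cap_center in the frame of reject_box between -0.105 and 0.105 m and value of joint drop_flap below 0.06 rad and velocity of joint drop_flap below 0.1 rad/s); the robot touches nothing.
It fails at once if the broken cap is lifted off the shelf (its centre more than 15 mm above where it lies there) (z of cap_center in the frame of reject_box above 0.196 m).
It fails at once if the broken cap falls beside the box (z of cap_center in the frame of reject_box below 0.15 m and (x of cap_center in the frame of reject_box below -0.145 m or x of cap_center in the frame of reject_box above 0.145 m or y of cap_center in the frame of reject_box below -0.105 m or y of cap_center in the frame of reject_box above 0.105 m)).
It fails at once if one of the other things (gauge, tray, good caps, can, discs, grinder, file) is moved by more than 20 mm (distance of any of parts_tray, good_cap_a, good_cap_b, plug_gauge, spray_can, flap_discs, pencil_grinder, flat_file from where it was at the start of the episode above 0.02 m).
It also fails if it takes over 35 s, if anything falls off the work surface, if the arm or the gripper's body presses on something with over 40 N, if the wrist force passes 120 N, or if a joint passes its speed limit or range.

## Working session

There is one attempt and no reset: what is moved stays moved. The work goes in short steps, Python scripts to look and compute and a tool call to move; the robot and the scene stay as the last step left them, time stands still between calls to the robot, and variables do not carry over. Pictures are saved under pics/ and viewed, at most 10 in all, crops included, and the job is handed in when it is done.

Besides the shell and the picture viewer there is one more tool, called as a command line: name --argument value ..., lists and objects as JSON in quotes. apply_moves: Moves the arm, as the interface text tells. Its arguments: {"type":"object","properties":{"plan":{"type":"array","items":{"type":"number"}},"hand":{"type":"number"},"squeeze":{"type":"number"}},"required":["plan"]}

```bash
mkdir -p pics; cat > h.py <<'E'
import numpy as np, cv2
from station import monitor, camera, ctrl
def pts(c):
    R=cv2.Rodrigues(np.array(c['rvec'],float))[0]; t=np.array(c['tvec'],float).ravel(); K=np.array(c['mtx'])
    z=c['range_z']; v,u=np.mgrid[:z.shape[0],:z.shape[1]]
    P=np.stack([(u-K[0,2])/K[0,0]*z,(v-K[1,2])/K[1,1]*z,z],-1)
    W=(P-t)@R; W[z==0]=np.nan
    return W
E
python3 - <<'E'
from h import *
for n in ['top','side']:
    c=camera(n); np.savez(n+'.npz',**c)
    cv2.imwrite(f'pics/{n}0.png',c['image'][...,::-1])
    R=cv2.Rodrigues(np.array(c['rvec'],float))[0]; print(n,-R.T@np.array(c['tvec']).ravel(),np.array(c['mtx'])[0,0])
print(monitor.get_obs())
E
```

```text
top [0.46915322 0.10401257 1.33520395] 476.291842512316
side [ 0.49664377 -0.58587997  0.66808888] 371.96367738283976
{'time_s': 0.1, 'qpos': array([-1.31359658e+00,  3.00411365e-01,  1.52150705e+00, -1.42700951e-05,
        1.32067752e+00, -6.65848396e-02]), 'joint_vel': array([-0.00049049, -0.0011459 , -0.00169787, -0.00048307, -0.00041605,
        0.00154357]), 'tau': array([-1.76589194e-03, -5.32649624e+01, -3.53288019e+01,  7.08762067e-02,
        2.34931108e-02, -6.76391073e-05]), 'ee_pos': array([ 0.17493036, -0.52120212,  0.20495041]), 'eef_rot': array([-3.14059068e+00, -5.29617017e-05,  3.23788098e-01]), 'force': array([ 0.53708115, -0.04876227, -0.45086844]), 'moment': array([0.02295477, 0.0091147 , 0.02553012]), 'grip_force': 0.0, 'grip_width': 0.09410104225927834}
```

View pics/top0.png

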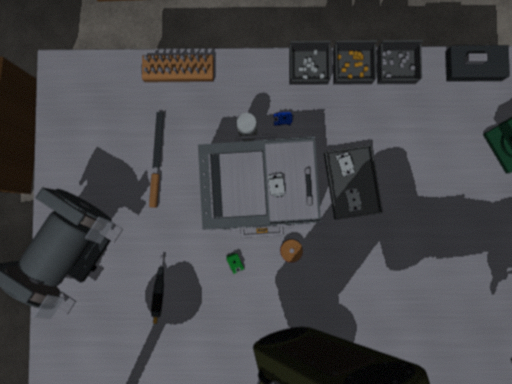

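View pics/side0.png

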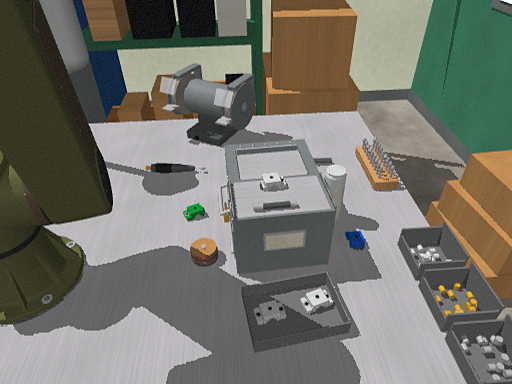

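The top view shows the box at cols 200–320, rows 137–228. The flap spans cols 215–265, the silver cap is on the shelf at (276,185) and the gauge is at (308,185). The look-alikes are blue at (284,118), green at (235,262), and two caps in the tray at (345,165) and (353,200). The one on the shelf at (276,185) fits, because it is silver and sits near the flap edge. I'll measure it and confirm with an enlarged crop.

```bash
python3 - <<'E'
from h import *
c=dict(np.load('top.npz')); W=pts(c); img=c['image']
roi=np.zeros(W.shape[:2],bool); roi[125:240,190:330]=1
z=W[...,2]
m=roi&(z>0.160)&(z<0.185)
print('n',m.sum(), 'z med',np.nanmedian(z[m]))
lab=cv2.connectedComponentsWithStats(m.astype(np.uint8)); i=1+np.argmax(lab[2][1:,4]); m=lab[1]==i
P=W[m]; r=cv2.minAreaRect(P[:,:2].astype(np.float32)*1000); print('box rect',r, cv2.boxPoints(r))
hi=roi&(z>0.174)&(z<0.2); n,L,S,C=cv2.connectedComponentsWithStats(hi.astype(np.uint8))
for k in range(1,n):
    if S[k,4]>8:
        Q=W[L==k]; print(S[k],Q.mean(0),Q[:,2].max(),cv2.minAreaRect(Q[:,:2].astype(np.float32)*1000))
# depth rows through the box
for row in (160,185,210): print(row,np.round(W[row,196:326:4,2]*1000).astype(float))
a=cv2.resize(img[130:235,195:330],None,fx=5,fy=5,interpolation=cv2.INTER_CUBIC)
a=cv2.convertScaleAbs(a,alpha=1.5)
s=dict(np.load('side.npz'))['image'][135:220,215:345]; s=cv2.resize(s,(0,0),fx=5,fy=5,interpolation=cv2.INTER_CUBIC)
cv2.imwrite('pics/top_c.png',a[...,::-1]); cv2.imwrite('pics/side_c.png',s[...,::-1])
E
```

```text
n 9616 z med 0.1713760548435309
box rect ((578.3748168945312, 111.1235122680664), (212.55133056640625, 290.8082580566406), 3.0965020656585693) [[464.3999   250.57455 ]
 [480.10876  -39.809105]
 [692.34973  -28.32753 ]
 [676.64087  262.05612 ]]
[301 137  14   3  24] [ 0.68906159 -0.00802918  0.179152  ] 0.18276658976319457 ((689.14013671875, -9.411981582641602), (4.5461273193359375, 32.08628463745117), 3.737804889678955)
[267 138  33   4  56] [0.68562017 0.05179906 0.17866529] 0.1840304676727004 ((685.139404296875, 50.522132873535156), (5.70222282409668, 78.73178100585938), 3.378383159637451)
[302 167  12  40 224] [ 0.56782655 -0.00927392  0.1830069 ] 0.1909508653784477 ((568.79052734375, -7.72576904296875), (96.37227630615234, 23.090978622436523), 2.3225271701812744)
[267 172  19  28 333] [0.57204438 0.06898461 0.18875787] 0.19942421456686818 ((573.068603515625, 69.6701889038086), (65.80799102783203, 42.664390563964844), 18.361461639404297)
[266 220  55   6  84] [0.48126186 0.02849635 0.17866517] 0.18665716141141878 ((484.5186767578125, 28.46456527709961), (11.558518409729004, 130.54714965820312), 3.062650680541992)
160 [  3. 169. 172. 174. 170. 176. 170. 173. 171. 171. 174. 173. 168. 173.
 169. 174. 174.  nan 171. 172. 168. 173. 174. 172. 169. 166. 169. 173.
 169. 170. 172.   0.   3.]
185 [ -4. 173. 173. 169.  16. 172. 169. 172. 173. 174. 167. 177. 173. 172.
 169. 171. 171.  11. 168. 195. 195. 195. 173. 170. 171. 169. 172. 171.
 182. 169. 168.   4.   1.]
210 [  3.   1. 173. 168. 171. 176. 174. 173. 170. 169. 172. 171. 172. 173.
 176. 173. 171. 171. 170. 172. 174. 174. 173. 173. 170. 172. 172. 172.
 171. 171. 171.  -1.   1.]
```

View pics/top_c.png

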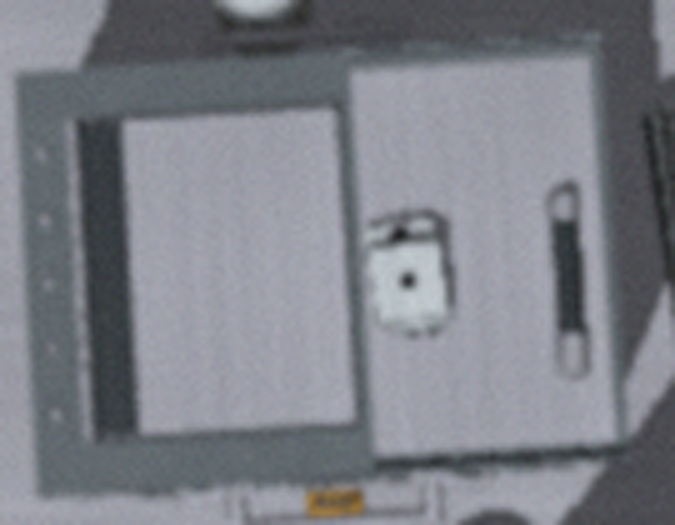

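View pics/side_c.png

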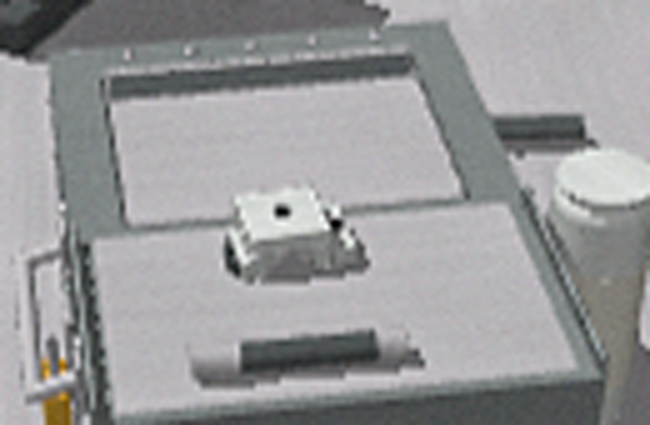

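The crops show the shelf cap (crop px ~(408,275)) is silver, with its full ear up (box −y) and its stub down. That is the broken one, near the flap edge at crop x ~350. The blue and green ones and the tray pair are not meant. Next I'll refine positions by casting rays.

```bash
cat >> h.py <<'E'
def ray(c,u,v,z):
    R=cv2.Rodrigues(np.array(c['rvec'],float))[0]; t=np.array(c['tvec'],float).ravel(); K=np.array(c['mtx'])
    d=R.T@np.linalg.solve(K,[u,v,1]); C=-R.T@t
    return C+d*(z-C[2])/d[2]
yaw=0.055; bx=np.array([-np.sin(yaw),np.cos(yaw)]); by=np.array([-np.cos(yaw),-np.sin(yaw)]); O=np.array([.5784,.1111])
def box(p): p=np.asarray(p)[:2]-O; return np.round([p@bx*1000,p@by*1000],1)
def world(x,y): return O+bx*x/1000+by*y/1000
E
python3 - <<'E'
from h import *
t=dict(np.load('top.npz')); W=pts(t)
T=lambda x,y,z: box(ray(t,195+(x+.5)/5-.5,130+(y+.5)/5-.5,z))
print('edge(flap side)',T(340,108,.17),T(357,425,.17),'shelf',T(350,70,.17),T(373,458,.17))
print('shelf right end',T(596,60,.17),T(619,440,.17),'left end',T(20,75,.17),T(42,490,.17),'hinge',T(80,120,.17),T(95,440,.17))
print('hump corners',[T(*p,.192) for p in ((370,245),(440,240),(450,318),(380,325))],'hole',T(407,281,.192))
print('gauge',T(565,190,.178),T(573,372,.178))
s=dict(np.load('side.npz')); S=lambda x,y,z: box(ray(s,215+(x+.5)/5-.5,135+(y+.5)/5-.5,z))
print('side hole',S(283,211,.192),'edge',S(125,226,.17),S(465,205,.17),'corners',S(232,196,.192),S(318,188,.192),S(330,232,.192),S(246,240,.192))
z=W[...,2]; m=np.zeros_like(z,bool); m[165:205,262:292]=1; m&=(z>.189)
Q=W[m]; print('hump depth',box(Q.mean(0)),cv2.minAreaRect(Q[:,:2].astype(np.float32)*1000))
for x,y in ((42,0),(-35,0)): print(world(x,y))
E
```

```text
edge(flap side) [-14.8 -78.3] [-13.5  78.3] shelf [-20.8 -96.9] [-20.3  94.9]
shelf right end [-142.4  -94.4] [-140.8   93.3] left end [ 142.2 -104.5] [142.  100.7] hinge [113.8 -80.2] [114.8  77.9]
hump corners [array([-24.9,  -7.3]), array([-58.7,  -7.7]), array([-61.1,  30.3]), array([-27.3,  31.6])] hole [-41.6  11.2]
gauge [-121.9  -29.9] [-119.8   59.2]
side hole [-41.6  13.4] edge [-12.5  80.9] [-19.2 -74.4] corners [-27.2  33.9] [-26.7  -4.6] [-59.8  -4.1] [-60.1  32.3]
hump depth [-42.1  11.7] ((569.0698852539062, 68.30075073242188), (35.68887710571289, 33.819664001464844), 9.371026039123535)
[0.57609116 0.15303649]
[0.58032403 0.07615292]
```

apply_moves --plan '[0,0,-40,0.135,0,0,-40,0.134,22,-32,0,0,22,-32,0,0,22,-32,0,0,22,-32,0,0,22,-32,0,0,22,-32,0,0,22,-32,0,0,22,-32,0,0,22,-32,0,0,22,-32,0,0,22,-32,0,0,22,-32,0,0,22,-32,0,0,22,-32,0,0,22,-32,0,0,22,-32,0,0,22,-32,0,0,22,-32,0,0]' --hand 0.49

```text
time_s: 2.1
ee_pos: [0.5393, 0.077, 0.2851]
eef_rot: [3.142, 0.001, 0.055]
force: [-0.2, -0.5, -1.0]
grip_width: 0.07
grip_force: 0.0
```

apply_moves --plan '[15,-25,0,0,15,-25,0,0,0,-24,0,0,0,0,-40,0,0,0,-40,0,0,0,-20,0,0,0,0,0]'

```text
time_s: 2.8
ee_pos: [0.5651, 0.1511, 0.388]
eef_rot: [-3.141, -0.004, 0.055]
force: [-0.2, 0.4, -0.5]
grip_width: 0.0699
grip_force: 0.0
```

apply_moves --plan '[0,0,40,0,0,0,40,0,0,0,40,0,0,0,40,0,0,0,30,0,0,0,10,0,0,0,0,0]'

```text
time_s: 3.5
ee_pos: [0.5641, 0.1508, 0.1839]
eef_rot: [3.141, 0.003, 0.055]
force: [0.2, -0.2, 0.2]
grip_width: 0.0699
grip_force: 0.0
```

```bash
python3 - <<'E'
from h import *
a=[]
for n,(r,c) in {'top':(125,185),'side':(110,205)}.items():
    i=camera(n)['image'][r:r+120,c:c+160]; a.append(cv2.resize(i,(400,300),interpolation=cv2.INTER_CUBIC))
cv2.imwrite('pics/a1.png',np.hstack(a)[...,::-1]); o=monitor.get_obs(); print(o['ee_pos'],box(o['ee_pos']),o['force'])
E
```

```text
[0.56515296 0.15102198 0.18662688] [40.6 11. ] [-0.75579044 -0.4687122   0.59674744]
```

View pics/a1.png

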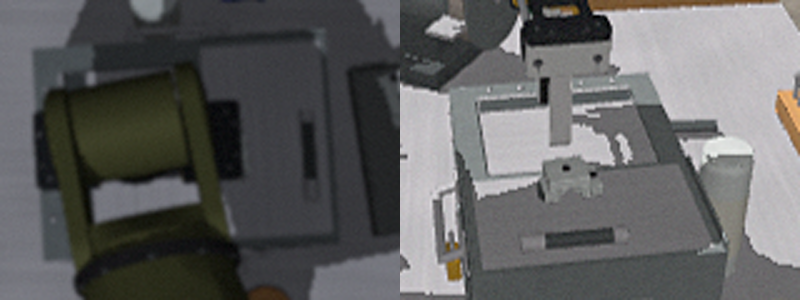

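The top view (left) is mostly covered by the arm, with the gripper lined up along box x. In the side view (right), the near finger is over the flap at about (560,140), just beyond the cap at (570,180). I'll press the flap now.

apply_moves --plan '[0,0,10,0,0,0,10,0,0,0,9,0,0,0,0,0,0,0,0,0,0,0,0,0,0,0,0,0]'

```text
time_s: 4.3
ee_pos: [0.5653, 0.1511, 0.1572]
eef_rot: [-3.141, -0.002, 0.055]
force: [0.1, -0.4, 7.1]
grip_width: 0.0703
grip_force: 3.7
```

```bash
python3 - <<'E'
from h import *
c=camera('side'); i=c['image'][110:230,205:365]
cv2.imwrite('pics/a2.png',cv2.resize(i,(640,480),interpolation=cv2.INTER_CUBIC)[...,::-1]); o=monitor.get_obs(); print(o['ee_pos'],box(o['ee_pos']),o['force'])
W=pts(c); w=W.reshape(-1,3); b=(w[:,:2]-O)@np.c_[bx,by]*1000
for x in range(0,90,15):
    m=(abs(b[:,0]-x)<5)&(b[:,1]>35)&(b[:,1]<70)&(w[:,2]<.2); print(x,m.sum(),np.median(w[m,2]) if m.any() else 0)
E
```

```text
[0.56525586 0.15106033 0.15721929] [40.6 10.9] [-0.14692988 -1.24164984  7.47442675]
0 0 0
15 0 0
30 46 0.14101186370638555
45 46 0.14544472758736093
60 50 0.15079367511608477
75 44 0.1563925793389217
```

View pics/a2.png

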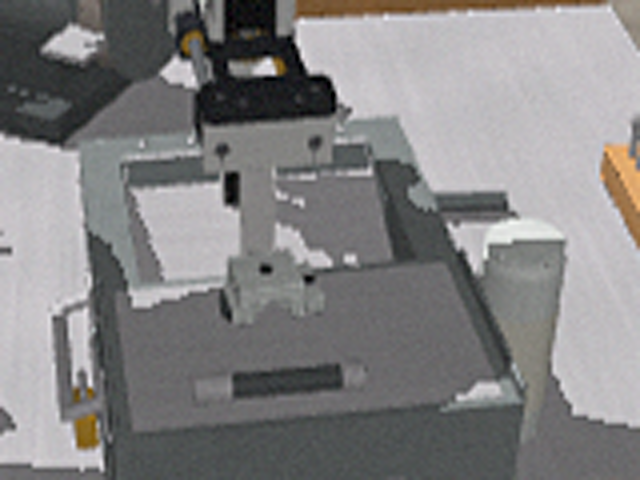

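The finger now holds the flap open: its slope is about 0.33 rad at 7 N, and the cap at about (270,285) is untouched on the shelf. The tool can't tilt, so both tips stay at the same height. I'll lift, put one finger behind the cap, push it over the edge, and press with the front finger as the rear one clears the edge.

apply_moves --plan '[0,0,-25,0,0,0,-30,0,0,0,-18,0,0,25,0,0,0,25,0,0,0,25,0,0,0,0,0,0,0,0,20,0,0,0,20,0,0,0,10,0,0,0,5,0,0,0,0,0,0,0,0,0]'

```text
time_s: 5.65
ee_pos: [0.5692, 0.0763, 0.1752]
eef_rot: [-3.142, -0.001, 0.055]
force: [-0.8, 0.4, 0.2]
grip_width: 0.07
grip_force: 0.0
```

```bash
python3 - <<'E'
from h import *
c=camera('side'); i=c['image'][110:230,205:365]
cv2.imwrite('pics/a3.png',cv2.resize(i,(640,480),interpolation=cv2.INTER_CUBIC)[...,::-1]); o=monitor.get_obs(); print(o['ee_pos'],box(o['ee_pos']),o['force'])
E
```

```text
[0.56920613 0.07620896 0.17530437] [-34.3  11.1] [0.37087002 0.29438814 0.6913309 ]
```

View pics/a3.png

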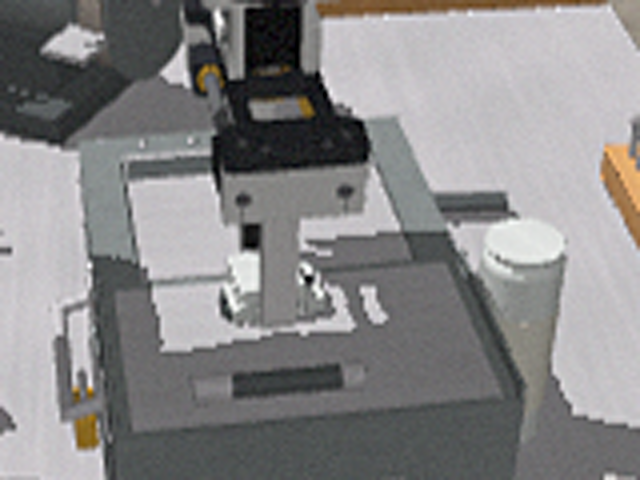

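The rear finger is behind the cap at (280,315), clear of the gauge, and the flap is shut. I'll push the cap.

apply_moves --plan '[0,-5,0,0,0,-5,0,0,0,-5,0,0,0,-6,0,0,0,-6,0,0,0,-6,0,0,0,-6,0,0,0,-6,0,0,0,-6,0,0,0,-6,0,0,0,-6,0,0,0,-5,0,0,0,-5,0,0,0,-3,0,0,0,0,0,0]'

```text
time_s: 7.2
ee_pos: [0.5646, 0.1524, 0.1744]
eef_rot: [-3.141, 0.0, 0.055]
force: [-0.2, -0.2, 0.5]
grip_width: 0.0698
grip_force: 0.0
```

```bash
python3 - <<'E'
from h import *
c=camera('side'); i=c['image'][110:230,205:365]
cv2.imwrite('pics/a4.png',cv2.resize(i,(640,480),interpolation=cv2.INTER_CUBIC)[...,::-1]); o=monitor.get_obs(); print(o['ee_pos'],box(o['ee_pos']),o['force'])
E
```

```text
[0.56460906 0.15215963 0.17436657] [41.8 11.5] [0.05472732 0.21827313 0.62926452]
```

View pics/a4.png

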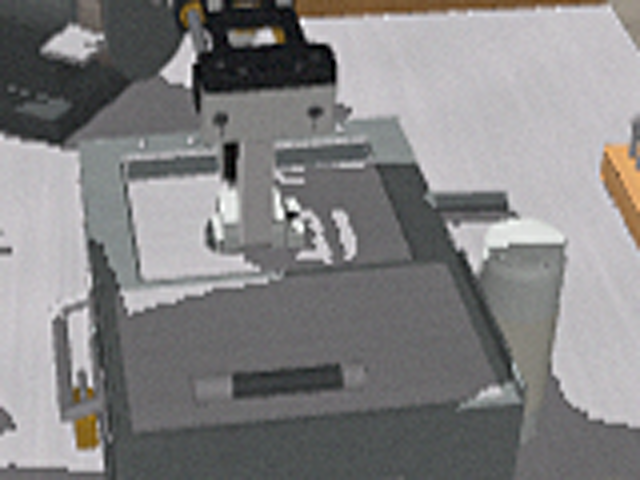

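The cap is now on the shut flap at about (240,225), just ahead of the finger, and the rear finger is past the edge. I'll press down.

apply_moves --plan '[0,0,8,0,0,0,8,0,0,0,8,0,0,0,8,0,0,0,6,0,0,0,6,0,0,0,0,0,0,0,0,0,0,0,0,0]'

```text
time_s: 8.15
ee_pos: [0.5652, 0.1511, 0.1307]
eef_rot: [3.141, -0.001, 0.054]
force: [0.7, -6.3, 6.7]
grip_width: 0.0699
grip_force: 4.3
```

```bash
python3 - <<'E'
from h import *
c=camera('side'); i=c['image'][110:230,205:365]
cv2.imwrite('pics/a5.png',cv2.resize(i,(640,480),interpolation=cv2.INTER_CUBIC)[...,::-1]); o=monitor.get_obs(); print(o['ee_pos'],box(o['ee_pos']),o['force'])
W=pts(c); w=W.reshape(-1,3); b=(w[:,:2]-O)@np.c_[bx,by]*1000
for x in range(0,115,10):
    m=(abs(b[:,0]-x)<5)&(b[:,1]>35)&(b[:,1]<75)&(w[:,2]<.19); print(x,m.sum(),np.median(w[m,2]) if m.any() else 0)
E
```

```text
[0.5651832  0.15110437 0.13073048] [40.7 11. ] [ 0.38937948 -4.67622429  7.79037442]
0 0 0
10 0 0
20 0 0
30 0 0
40 0 0
50 0 0
60 25 0.11398821703055259
70 95 0.12113235982055734
80 91 0.13209564714217772
90 86 0.14216261924348222
100 94 0.15328343002848932
110 88 0.16387016158880605
```

View pics/a5.png

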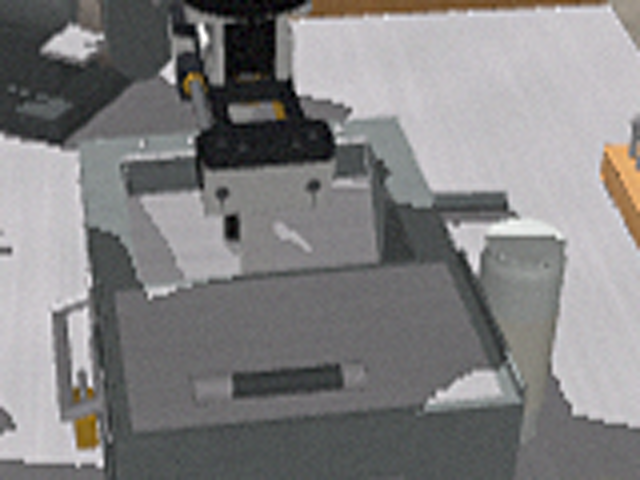

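The flap is at about 0.81 rad and the cap has slid out of sight below the shelf edge. I'll press deeper and hold so that it drops clear, then withdraw.

apply_moves --plan '[0,0,6,0,0,0,6,0,0,0,4,0,0,0,0,0,0,0,0,0,0,0,0,0,0,0,0,0,0,0,0,0]'

```text
time_s: 9.0
ee_pos: [0.5653, 0.1511, 0.1146]
eef_rot: [3.141, -0.001, 0.054]
force: [1.3, -4.6, 5.0]
grip_width: 0.0699
grip_force: 3.7
```

apply_moves --plan '[0,0,-10,0,0,0,-15,0,0,0,-15,0,0,0,-15,0,0,0,-30,0,0,0,-40,0,-35,20,0,0,-35,20,0,0,-35,20,0,0,-35,20,0,0,-25,30,0,0,0,40,0,0,0,40,0,0,0,40,0,0,0,40,0,0,0,0,0,0]'

```text
time_s: 10.6
ee_pos: [0.4144, -0.1301, 0.2388]
eef_rot: [3.141, 0.001, 0.051]
force: [0.2, 0.1, 0.3]
grip_width: 0.0698
grip_force: 0.0
```

```bash
python3 - <<'E'
from h import *
c=camera('top'); d=camera('side'); a=[cv2.resize(c['image'][100:280,140:400],(400,300)),cv2.resize(d['image'][100:370,160:400],(400,300))]
cv2.imwrite('pics/a6.png',np.hstack(a)[...,::-1]); o=monitor.get_obs(); print(o['ee_pos'],o['force'],o['time_s'])
W=pts(c); w=W.reshape(-1,3); b=(w[:,:2]-O)@np.c_[bx,by]*1000
for x in range(-5,110,15):
    m=(abs(b[:,0]-x)<7)&(abs(b[:,1])<70)&(w[:,2]<.25); print(x,m.sum(),np.median(w[m,2]) if m.any() else 0)
E
```

```text
[ 0.41444228 -0.12708374  0.23888122] [-0.26684782  0.3072909   0.25386807] 10.7
-5 325 0.171074894838596
10 318 0.17110149124716334
25 322 0.17138711172690924
40 319 0.1710683423917605
55 323 0.17124561398268562
70 326 0.17097122937806725
85 326 0.17090185337871855
100 324 0.17154570947743822
```

View pics/a6.png

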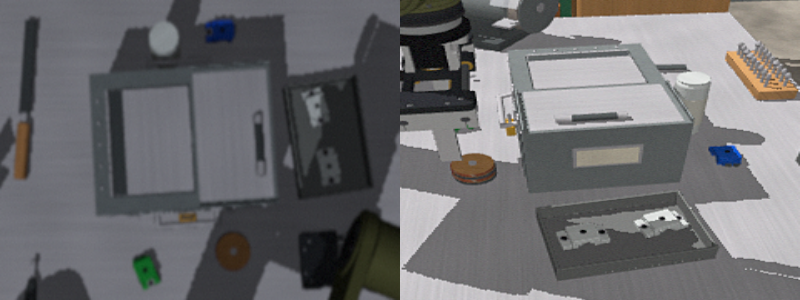

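The flap is shut and flush, the cap is gone from the shelf and flap, and everything else is where it was. I'll hand it in.

```bash
python3 -c "
from station import ctrl
print(ctrl.hand_in())"
```

```text
the job is handed in; nothing more can be done
None
```

The job is handed in (no verdict returned): the cap is gone from the shelf and flap, so inside the box by inference, the flap is shut and nothing else moved; but the moves can't tilt the tool, so I pressed the flap open first, let it shut, pushed the cap onto it with one finger, then pressed it open with the other to drop the cap through, so the push was not made with the flap held open as you asked.

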